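Load the screwdriver into the tipping tool holder and stand it up

ROBOT

A 7-joint arm with a two-finger parallel gripper is mounted at the origin on a cart in front of the work surface, level with it; the furniture and walls round the work are solid. World frame = base frame: x ahead of the robot, y to its left, z up, the work surface at z = 0. Lengths are in m, angles in rad, forces in N, time in s.
With the tool pointing down it reaches from about 0.425 to 0.875 m from the base axis. Payload 4.7 kg.
Tool frame: the origin (TCP) lies at the very end of the fingers, on their centre line; the grasp point (between the pads) lies 19 mm behind it (grip_point_offset is the distance from the TCP to the grasp point, in m); x points along the fingers, z is the direction in which the jaws open and shut, and the axes are right-handed (so a half turn about x gives the same grasp; the last joint's range is limited). The gripper opens to 87 mm and grips with 3 to 60 N. Pads are 19 mm wide; open, the fingers measure 117 mm over their backs; the gripper's body (75 mm by 190 mm) begins 51 mm behind the grasp point.
Start: joints at [-1.176, 0.321, -0.07, 1.45, 0.023, 1.371, -0.057], TCP at [0.242, 0.603, 0.223] pointing down, gripper open.
Joint ranges: [-2.86, 2.86], [-0.3, 2.09], [-1.38, 1.24], [0.06, 2.45], [-1.56, 4.7], [0.09, 2.05], [-2.69, 2.69]. Speed limits (rad/s): [2.57, 2.57, 3.14, 3.14, 3.14, 3.14, 3.14].

INTERFACE

Orientations are given as a rotation vector (axis times angle).
In Python, from bench import get_state, get_image, calibration, close_job, grip_point_offset gives the robot as it stands.
- The arm moves only by the tool play_rows, never from a script. Its argument "targets" is a list of rows, each an object with "claw": the closure, from 0 (fully open) to 1 (shut); "linear": the shift along the tool's x, y, z as a fraction of full scale, a list of three; "rotation": the turn, a rotation vector about the tool's x, y, z as a fraction of full scale, a list of three. In form: [{"claw": claw, "linear": [x, y, z], "rotation": [wx, wy, wz]}, ...]. A call has 1 to 10 rows; each row shifts and turns the pose as measured when the row begins, along the tool's axes as they then stand; what a row does not reach is not made up. Full scale, the value 1, is 2.5 cm for a shift and 90 degrees for a turn. A row lasts 1/12 s, in which the tool goes at most 41.7 mm and 7.16 degrees, less where a joint would pass 70% of its speed; a pose out of reach is approached as far as the arm can. A call with a number of a shift or a turn outside -1 to 1 is refused whole. A call with a gripper value outside its range is refused whole. The fingers move at their own pace and stop on an object; "newtons" is the grip in N (left out, the last holds). Time passes only in rows, so rows that do not move let the fingers close. It gives the time, the measured TCP pose, the force and the opening at its end, in the units of the state.
- get_state(): the state, without advancing time (a new reading comes with each control period).
- get_image(name): name is "side" or "top" or "wrist"; returns the picture (400x640x3 uint8, blue, green, red); there is no depth.
- calibration(name): a dict with "fx", "fy", "cx", "cy" (pixels), "dist_coeffs" ([k1, k2, p1, p2, k3] as OpenCV has them; the pictures are not rectified), "rvec" (rotation vector, rad) and "tvec" (3), from world to camera coordinates, as OpenCV has them; the wrist camera has in their place "hand_eye" (4x4, takes a point from camera to tool coordinates, whose origin is the TCP and whose axes are the tool frame's). Camera axes: x right, y down, z forward; pixel columns grow to the right and rows downward; lengths in m; the calibration is good to about 2 mm. A picture is of the moment at which its call begins: read the wrist's pose just before it. calibration takes no time and is no camera call.
- close_job(): hands the job in, once; it reports no verdict.
The state is a dict: "time": time; "joint_positions": joint angles; "qd": joint speeds; "joint_torque": joint torques, N m; "position": TCP position; "tool_rot": TCP orientation; "ft_force": force on the tool from outside, world axes, zero at the start; "torque": the same for the moment, N m; "grip_width": opening from 0.0 (shut) to 1.0 (fully open).
Only numpy, scipy, OpenCV 4.12 (cv2) and the standard library are available. Lean on these libraries where they do the work, as an engineer would, in place of code of your own. Each camera call takes 0.05 s, during which the arm holds its last target. There are 200 camera calls.

TASK

The blue cup of the tipping tool holder has been left half raised. Lower it all the way down so that it lies in line with the grey channel, slide the screwdriver along the channel blade first until it is fully home in the cup, then tip the cup fully upright by its T-bar so that the screwdriver stands in it. Leave the other things on the bench where they are.

Things in the scene. Friction and masses are not known exactly. Their poses are not given: they have to be found in the camera images.
- holder: Tipping tool holder, fixed to the bench: dark steel foot plate 62 mm wide (x), 400 mm long (y), with a grey loading channel and, at the +y end, a blue cup on a stiff hinge between two ears (58 mm over all). Origin on the bench, z up, y along the channel towards the cup. Hinge line: along x, at y = +125, z = 36 mm. Its place and yaw differ from start to start.
- cup (a joint): Tilt of the blue cup (rad). 0, hard stop: lying level in line with the channel, mouth towards it (holder's -y). 1.571, hard stop: upright, mouth up. Starts in between. It stays wherever it is left: hinge friction 0.35 N m, so about 4 to 7 N across the T-bar move it.
- cup_pivot (a point): Point on the cup's hinge line, midway between the ears: 36 mm above the bench. Axes as the holder's.
- lift_bar (a point): Middle of the cup's steel T-bar: 13 mm round, 110 mm long, parallel to the hinge line, held at its middle by a 10 mm stem (about 45 mm free each side), end caps 16 mm. 90 mm from the hinge line. Cup down: 38 mm to the holder's -y of the hinge, 118 mm above the bench. Cup upright: 82 mm to the +y side, 74 mm above the bench. Axes turn with the cup.
- cup_floor (a point): Centre of the cup's inside bottom; axes turn with the cup: y points from mouth to bottom along the cup's middle (level when the cup is down, straight down when upright). It is 16 mm beyond the hinge line.
- cup_mouth (a point): Centre of the cup's mouth; axes as cup_floor. The cup is a square tube, 41 mm outside, 32 mm inside, 130 mm deep inside from here, closed at the bottom. Lying down, its lower inside wall is 2 mm below the channel's floor.
- screwdriver: Screwdriver, orange handle, 190 mm, 85 g, in the channel, blade towards the cup. Origin midway along it, 14 mm below its axis (own -z). Own +y: along the handle, 27 mm thick, from y = 0 to its flat end at y = +95 mm; blade 6 mm thick, solid to y = -88 mm. Fully home, the blade touches the cup's bottom (origin 88 mm from cup_floor along the cup) and 53 mm of handle stand out.
- multimeter: Bystander: orange handheld meter lying on the bench, 170 x 85 x 44 mm; origin at the centre of its underside.
- oil_bottle: Bystander: small cream oil bottle with red spout, 34 mm across, 95 mm high; origin at the centre of its underside.
- solder_reel: Bystander: white reel standing on its flange, 60 mm across, 50 mm high; origin at the centre of its underside.
- stop_block: Bystander: aluminium block 36 x 60 x 22 mm; origin at the centre of its underside.
- channel_entry (a point): Middle of the channel's floor at its end away from the cup; axes as the holder's. The channel is straight, open at both ends and 215 mm long (+y); it ends 3 mm short of the lowered cup's mouth. Its floor is 22 mm above the bench, 29 mm wide between side walls whose tops are 30 mm above the bench.
Things that resemble listed ones, but are neither listed nor needed, are in the scene too. Of the things that look like the screwdriver, the larger one is meant.

How it is judged:
On the way, in this order (a step that is already met when the one before it is completed fails the run):
1. the cup is lowered fully, in line with the channel (value of joint cup below 0.06 rad and y of screwdriver in the frame of cup_floor below -0.14 m), for 0.2 s.
2. the screwdriver is fully home in the lying cup (value of joint cup below 0.1 rad and y of screwdriver in the frame of cup_floor above -0.098 m and angle between the y axis of screwdriver and the y axis of cup_floor, either way round below 0.2 rad and distance between screwdriver and cup_floor below 0.105 m), for 0.2 s.
At the end, for the whole second after the job is handed in: The cup is upright (joint above 1.49 rad) and at rest, and the screwdriver stands in it, handle up, within 0.22 rad of vertical, its blade within 8 mm of the cup's bottom (value of joint cup above 1.49 rad and y of screwdriver in the frame of cup_floor above -0.096 m and distance between screwdriver and cup_floor below 0.102 m and angle between screwdriver's own y axis and vertical below 0.22 rad and linear speed of screwdriver below 0.02 m/s and velocity of joint cup below 0.05 rad/s); the robot touches nothing.
It fails at once if a bystander (meter, bottle, reel or block) is moved more than 25 mm (distance of any of multimeter, oil_bottle, solder_reel, stop_block from where it was at the start of the episode above 0.025 m).
It also fails if it takes over 64 s, if anything falls off the work surface, if the arm or the gripper's body presses on something with over 40 N, if the wrist force passes 120 N, or if a joint passes its speed limit or range.

## Working session

There is one attempt and no reset: what is moved stays moved. The work goes in short steps, Python scripts to look and compute and a tool call to move; the robot and the scene stay as the last step left them, time stands still between calls to the robot, and variables do not carry over. Pictures are saved under pics/ and viewed, about 8 in all and at most 12, crops included, and the job is handed in when it is done.

Besides the shell and the picture viewer there is one more tool, called after "Request:" as name(argument=value, ...) on one line, values as JSON. play_rows: Moves the arm, as the interface text tells. Shift numbers are shares of 2.5 cm and turn numbers shares of 90 degrees, none past 1 either way. Its arguments: {"type":"object","properties":{"targets":{"type":"array"},"newtons":{"type":"number"}},"required":["targets"]}

```bash
mkdir -p pics; ls; python3 - <<'E'
from bench import *
import cv2,numpy as np
s=get_state();print(s)
for n in("side","top","wrist"):
    im=get_image(n);cv2.imwrite(f"pics/{n}0.png",im);print(n,calibration(n))
print(grip_point_offset)
a=[cv2.imread(f"pics/{n}0.png") for n in("side","top")]
E
```

```text
pics
{'time': 0.0, 'joint_positions': array([-1.1758857 ,  0.32181685, -0.07009774,  1.45167356,  0.0226111 ,
        1.37078804, -0.05687487]), 'qd': array([-0.00022704,  0.00121626, -0.00100509, -0.00085597,  0.0013072 ,
       -0.00107273, -0.00010745]), 'joint_torque': array([ 1.31760762e-04, -4.91293502e+01, -4.03269734e-01, -3.12519407e+01,
       -6.37760991e-02,  4.39606409e-02,  1.76724748e-04]), 'position': array([0.24142542, 0.60290812, 0.22146633]), 'tool_rot': array([-0.92547836,  1.36715259,  0.92358279]), 'ft_force': array([ 0.08811665, -0.01187592, -0.08082633]), 'torque': array([ 0.07111454,  0.02442716, -0.01684054]), 'grip_width': 0.9973426908902}
side {'fx': 494.4975033789029, 'fy': 494.4975033789029, 'cx': 314.4434609493077, 'cy': 203.2061988714022, 'dist_coeffs': array([-0.08031005,  0.        ,  0.        ,  0.        ,  0.        ]), 'rvec': array([ 2.26916899, -0.97082486,  0.36146922]), 'tvec': array([-0.35804828,  0.3905917 ,  1.31970485])}
top {'fx': 420.5238717125252, 'fy': 420.5238717125252, 'cx': 321.9514045021285, 'cy': 194.1244158475278, 'dist_coeffs': array([-0.08439657,  0.        ,  0.        ,  0.        ,  0.        ]), 'rvec': array([ 2.54702564, -1.51821856,  0.16133885]), 'tvec': array([-0.24266952,  0.52488472,  1.5524749 ])}
wrist {'fx': 302.7841412886942, 'fy': 302.7841412886942, 'cx': 318.5478062808668, 'cy': 191.91332183875488, 'dist_coeffs': array([0.01590283, 0.        , 0.        , 0.        , 0.        ]), 'hand_eye': array([[-7.44890897e-04, -2.53257222e-01,  9.67398690e-01,
        -1.62493872e-01],
       [ 5.09635829e-05, -9.67398966e-01, -2.53257255e-01,
         6.90895911e-02],
       [ 9.99999721e-01, -1.39346920e-04,  7.33513580e-04,
         1.25921725e-03],
       [ 0.00000000e+00,  0.00000000e+00,  0.00000000e+00,
         1.00000000e+00]])}
0.0187
```

View pics/top0.png

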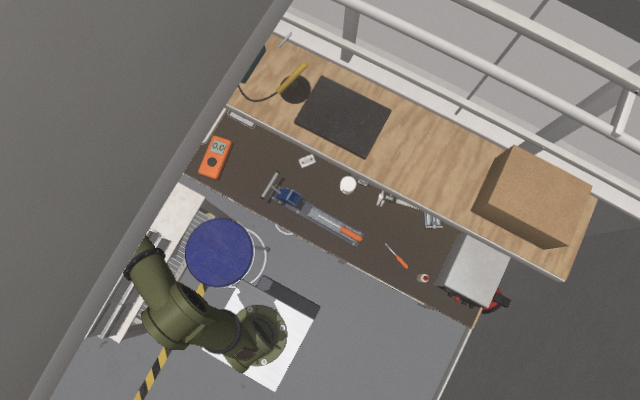

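View pics/side0.png

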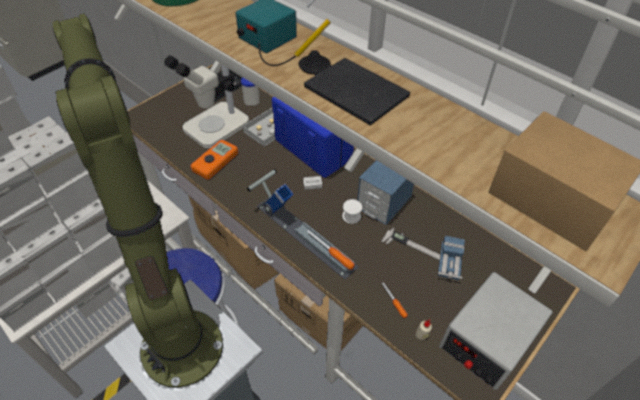

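Top view: the holder runs from the T-bar (270,186) to the channel end (360,240). The orange-handled screwdriver in the channel (350,233) is the larger one. A smaller one lies loose on the bench (397,256), and there is a small blue-grey lookalike holder at (433,218). Next I'll take enlarged crops of the holder to confirm this.

```bash
cat > h.py <<'E'
from bench import *
import cv2,numpy as np
from scipy.spatial.transform import Rotation as R
def cam(n,s=None):
    c=calibration(n);K=np.array([[c['fx'],0,c['cx']],[0,c['fy'],c['cy']],[0,0,1]])
    if n=='wrist':
        T=np.eye(4);T[:3,:3]=R.from_rotvec(s['tool_rot']).as_matrix();T[:3,3]=s['position']
        W=np.linalg.inv(T@c['hand_eye']);return K,c['dist_coeffs'],W[:3,:3],W[:3,3]
    return K,c['dist_coeffs'],R.from_rotvec(c['rvec']).as_matrix(),c['tvec']
def rays(C,px):
    K,d,r,t=C;u=cv2.undistortPoints(np.array(px,float).reshape(-1,1,2),K,d).reshape(-1,2)
    D=np.c_[u,np.ones(len(u))]@r;return -r.T@t,D
def plane(C,px,z):
    o,D=rays(C,px);return o+D*((z-o[2])/D[:,2])[:,None]
def tri(C1,p1,C2,p2):
    A=[];b=[]
    for C,p in((C1,p1),(C2,p2)):
        o,D=rays(C,[p]);d=D[0]/np.linalg.norm(D[0]);P=np.eye(3)-np.outer(d,d);A.append(P);b.append(P@o)
    x=np.linalg.lstsq(np.vstack(A),np.hstack(b),rcond=None)[0];return x
def proj(C,X):
    K,d,r,t=C;return cv2.projectPoints(np.array(X,float).reshape(-1,1,3),cv2.Rodrigues(r)[0],t,K,d)[0].reshape(-1,2)
E
python3 - <<'E'
from h import *
a=cv2.imread("pics/top0.png")[165:255,250:380];b=cv2.imread("pics/side0.png")[160:280,240:370]
a=cv2.resize(a,None,fx=6,fy=6,interpolation=cv2.INTER_CUBIC)[:,:780];b=cv2.resize(b,None,fx=5,fy=5,interpolation=cv2.INTER_CUBIC)
cv2.imwrite("pics/topc.png",a);cv2.imwrite("pics/sidec.png",b)
C=cam('top')
for n,p,z in(("tbar",(270,186),.12),("chan end",(360,240),.02),("handle",(350,233),.036),("meter",(215,158),.044),("bot",(424,278),.09),("reel",(348,185),.05),("block",(307,160),.022),("small",(397,256),.01)): print(n,plane(C,[p],z).round(3))
s=get_state();T=R.from_rotvec(s['tool_rot']).as_matrix();print(T.round(3))
E
```

```text
tbar [[0.501 0.213 0.12 ]]
chan end [[ 0.495 -0.174  0.02 ]]
handle [[ 0.499 -0.127  0.036]]
meter [[0.506 0.476 0.044]]
bot [[ 0.474 -0.439  0.09 ]]
reel [[ 0.657 -0.035  0.05 ]]
block [[0.676 0.157 0.022]]
small [[ 0.509 -0.328  0.01 ]]
[[-0.    -0.928  0.372]
 [-0.001  0.372  0.928]
 [-1.    -0.    -0.001]]
```

View pics/topc.png

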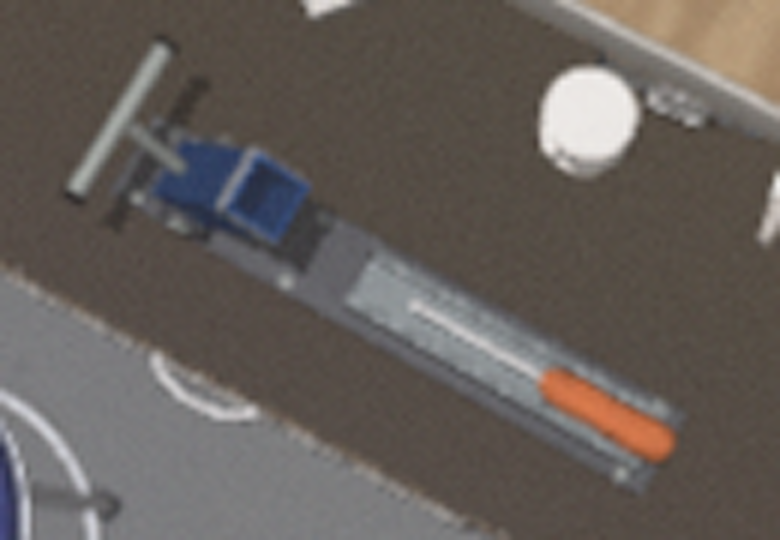

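View pics/sidec.png

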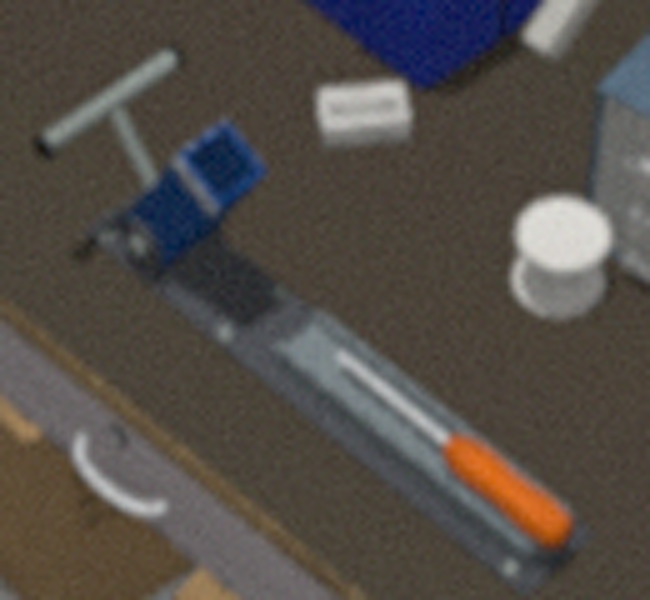

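Picture count: 4. Top crop: T-bar ends at (165,45) and (75,192), cup half raised with its mouth up, and the large screwdriver in the channel with its handle end at (672,447) and blade tip at (412,305). It lies in the channel with the blade towards the cup, so it is the one meant. Now I'll work out positions.

```bash
python3 - <<'E'
from h import *
T,S=cam('top'),cam('side')
t=lambda x,y:((x+.5)/6-.5+250,(y+.5)/6-.5+165)
s=lambda x,y:((x+.5)/5-.5+240,(y+.5)/5-.5+160)
A=tri(T,t(165,45),S,s(172,57));B=tri(T,t(75,192),S,s(44,145))
print("bar",A,B,(A+B)/2,np.linalg.norm(A-B))
tip=tri(T,t(412,305),S,s(340,355));print("tip",tip,plane(T,[t(412,305)],.036),plane(S,[s(340,355)],.036))
for n,C,o in(("top",T,(330,215,370,250)),("side",S,(320,235,365,275))):
    im=cv2.imread(f"pics/{n}0.png");h=cv2.cvtColor(im,cv2.COLOR_BGR2HSV)
    m=cv2.inRange(h,(3,130,120),(18,255,255));x0,y0,x1,y1=o;k=np.zeros_like(m);k[y0:y1,x0:x1]=m[y0:y1,x0:x1]
    ys,xs=np.nonzero(k);P=plane(C,np.c_[xs,ys],.036);c=P.mean(0);u=np.linalg.svd(P-c)[2][0];u*=np.sign(u[1]);q=(P-c)@u
    print(n,len(xs),"c",c.round(4),"dir",u.round(3),"ext",q.min().round(4),q.max().round(4),"end",(c+u*q.min()).round(4))
# channel far end / plate corners (plate z~.01?) and plate edge, top view
print("plate end corners",plane(T,[t(683,412),t(640,492)],.006),plane(S,[s(592,540),s(540,592)],.006))
print("floor near corners",plane(T,[t(378,255),t(347,300)],.022))
print("mouth",tri(T,t(262,192),S,s(222,162)))
E
```

```text
bar [0.55986418 0.21830821 0.11169809] [0.45263615 0.22137841 0.11017425] [0.50625017 0.21984331 0.11093617] 0.10728279853772243
tip [0.49986313 0.01077876 0.03949825] [[0.50055462 0.01085091 0.036     ]] [[0.50152988 0.0128484  0.036     ]]
top 132 c [ 0.4977 -0.1329  0.036 ] dir [0.031 1.    0.   ] ext -0.0436 0.0465 end [ 0.4963 -0.1765  0.036 ]
side 220 c [ 0.4977 -0.1294  0.036 ] dir [0.039 0.999 0.   ] ext -0.0454 0.048 end [ 0.4959 -0.1748  0.036 ]
plate end corners [[ 0.52634583 -0.17392419  0.006     ]
 [ 0.46749883 -0.17324753  0.006     ]] [[ 0.52209105 -0.17768566  0.006     ]
 [ 0.4730519  -0.17910643  0.006     ]]
floor near corners [[0.52066159 0.04678748 0.022     ]
 [0.48537381 0.05025153 0.022     ]]
mouth [0.5052132  0.11590387 0.13301816]
```

```bash
cat >> h.py <<'E'
def plan(goal,yaw=-1.6,n=None,step=.024):
    """rows in tool axes from the present pose to TCP goal, tool down, jaws along holder x"""
    s=get_state();p=s['position'];R0=R.from_rotvec(s['tool_rot'])
    c,q=np.cos(np.radians(yaw)),np.sin(np.radians(yaw))
    R1=R.from_matrix(np.array([[0,-q,c],[0,c,q],[-1,0,0]]))
    rv=(R0.inv()*R1).as_rotvec();d=np.array(goal)-p
    n=n or int(np.ceil(max(np.linalg.norm(d)/step,np.degrees(np.linalg.norm(rv))/7)));m=max(1,int(np.ceil(np.degrees(np.linalg.norm(rv))/7)))
    for k in range(n):
        Rk=R0*R.from_rotvec(rv*min(k/m,1));print((Rk.inv().apply(d/n)/.025).round(2).tolist(),((rv/m/(np.pi/2)).round(3).tolist() if k<m else 0))
E
python3 -c "
from h import *
plan([.53,.268,.2])"
```

```text
[0.05, -0.83, -0.43] [0.078, -0.0, 0.0]
[0.05, -0.87, -0.33] [0.078, -0.0, 0.0]
[0.05, -0.91, -0.22] [0.078, -0.0, 0.0]
[0.05, -0.92, -0.11] [0.078, -0.0, 0.0]
[0.05, -0.93, 0.01] [0.078, -0.0, 0.0]
[0.05, -0.92, 0.12] [0.078, -0.0, 0.0]
[0.05, -0.9, 0.23] [0.078, -0.0, 0.0]
[0.05, -0.87, 0.34] [0.078, -0.0, 0.0]
[0.05, -0.82, 0.44] [0.078, -0.0, 0.0]
[0.05, -0.76, 0.54] [0.078, -0.0, 0.0]
[0.05, -0.69, 0.63] 0
[0.05, -0.69, 0.63] 0
[0.05, -0.69, 0.63] 0
[0.05, -0.69, 0.63] 0
[0.05, -0.69, 0.63] 0
[0.05, -0.69, 0.63] 0
[0.05, -0.69, 0.63] 0
[0.05, -0.69, 0.63] 0
[0.05, -0.69, 0.63] 0
```

Request:
play_rows(targets=[{"claw":1,"linear":[0.05,-0.83,-0.43],"rotation":[0.078,0,0]},{"claw":1,"linear":[0.05,-0.87,-0.33],"rotation":[0.078,0,0]},{"claw":1,"linear":[0.05,-0.91,-0.22],"rotation":[0.078,0,0]},{"claw":1,"linear":[0.05,-0.92,-0.11],"rotation":[0.078,0,0]},{"claw":1,"linear":[0.05,-0.93,0.01],"rotation":[0.078,0,0]},{"claw":1,"linear":[0.05,-0.92,0.12],"rotation":[0.078,0,0]},{"claw":1,"linear":[0.05,-0.9,0.23],"rotation":[0.078,0,0]},{"claw":1,"linear":[0.05,-0.87,0.34],"rotation":[0.078,0,0]},{"claw":1,"linear":[0.05,-0.82,0.44],"rotation":[0.078,0,0]},{"claw":1,"linear":[0.05,-0.76,0.54],"rotation":[0.078,0,0]}], newtons=30)

```text
time: 0.98
position: [0.3879, 0.4204, 0.2035]
tool_rot: [0.039, 1.579, -0.046]
ft_force: [-0.4, -0.4, 0.8]
grip_width: 0.324
```

```bash
python3 -c "
from h import *
plan([.53,.275,.2])"
```

```text
[0.01, -0.61, 0.67] [-0.017, -0.005, 0.003]
[0.02, -0.63, 0.65] 0
[0.02, -0.63, 0.65] 0
[0.02, -0.63, 0.65] 0
[0.02, -0.63, 0.65] 0
[0.02, -0.63, 0.65] 0
[0.02, -0.63, 0.65] 0
[0.02, -0.63, 0.65] 0
[0.02, -0.63, 0.65] 0
```

Request:
play_rows(targets=[{"claw":1,"linear":[0.02,-0.61,0.67],"rotation":[-0.017,-0.005,0.003]},{"claw":1,"linear":[0.02,-0.63,0.65],"rotation":[0,0,0]},{"claw":1,"linear":[0.02,-0.63,0.65],"rotation":[0,0,0]},{"claw":1,"linear":[0.02,-0.63,0.65],"rotation":[0,0,0]},{"claw":1,"linear":[0.02,-0.63,0.65],"rotation":[0,0,0]},{"claw":1,"linear":[0.02,-0.63,0.65],"rotation":[0,0,0]},{"claw":1,"linear":[0.02,-0.63,0.65],"rotation":[0,0,0]},{"claw":1,"linear":[0.02,-0.63,0.65],"rotation":[0,0,0]},{"claw":1,"linear":[0.02,-0.5,0.6],"rotation":[0,0,0]}])

```text
time: 1.73
position: [0.5328, 0.2666, 0.196]
tool_rot: [0.024, 1.574, -0.029]
ft_force: [-0.3, -0.4, -0.2]
grip_width: 0.004
```

```bash
python3 - <<'E'
from h import *
s=get_state();im=get_image('wrist');cv2.imwrite('pics/w1.png',im);C=cam('wrist',s);print(s['time'],s['position'],s['tool_rot'])
print(proj(C,[[.560,.218,.111],[.453,.221,.111],s['position']]).round())
plan([.53,.262,.1])
E
```

```text
1.7333 [0.53283309 0.26655018 0.19601009] [ 0.02426733  1.57442029 -0.02883434]
[[351. 250.]
 [230. 250.]
 [318. 238.]]
[0.77, 0.0, -0.05] [-0.007, -0.001, 0.004]
[0.77, -0.0, -0.05] 0
[0.77, -0.0, -0.05] 0
[0.77, -0.0, -0.05] 0
[0.77, -0.0, -0.05] 0
```

View pics/w1.png

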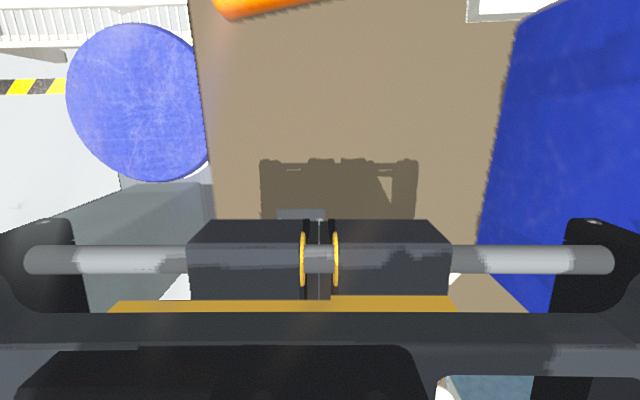

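Picture 5 (wrist): the fingers are closed at (318,240) and the gripper body hides the T-bar. The meter is at the top edge (290,5) and the blue box on the right starts at about x=0.72, clear of the gripper. I'll descend on the +y side of the bar.

Request:
play_rows(targets=[{"claw":1,"linear":[0.8,0,-0.05],"rotation":[-0.007,-0.001,0.004]},{"claw":1,"linear":[0.8,0,-0.05],"rotation":[0,0,0]},{"claw":1,"linear":[0.8,0,-0.05],"rotation":[0,0,0]},{"claw":1,"linear":[0.8,0,0],"rotation":[0,0,0]},{"claw":1,"linear":[0.7,0,0],"rotation":[0,0,0]},{"claw":1,"linear":[0,-0.3,0],"rotation":[0,0,0]},{"claw":1,"linear":[0,-0.3,0],"rotation":[0,0,0]},{"claw":1,"linear":[0,-0.3,0],"rotation":[0,0,0]},{"claw":1,"linear":[0,-0.3,0],"rotation":[0,0,0]}])

```text
time: 2.53
position: [0.5336, 0.2317, 0.0965]
tool_rot: [0.03, 1.567, -0.02]
ft_force: [-1.1, 10.0, 6.3]
grip_width: 0.003
```

Request:
play_rows(targets=[{"claw":1,"linear":[-0.05,-0.4,0],"rotation":[0,0,0]},{"claw":1,"linear":[-0.05,-0.4,0],"rotation":[0,0,0]},{"claw":1,"linear":[-0.05,-0.4,0],"rotation":[0,0,0]},{"claw":1,"linear":[-0.05,-0.4,0],"rotation":[0,0,0]},{"claw":1,"linear":[-0.05,-0.4,0],"rotation":[0,0,0]},{"claw":1,"linear":[0,-0.4,0],"rotation":[0,0,0]}])

```text
time: 3.03
position: [0.5331, 0.1835, 0.1141]
tool_rot: [0.045, 1.556, 0.009]
ft_force: [-1.5, 2.4, 1.5]
grip_width: 0.004
```

Request:
play_rows(targets=[{"claw":1,"linear":[0.25,-0.1,0],"rotation":[0,0,0]},{"claw":1,"linear":[0.3,-0.4,0],"rotation":[0,0,0]},{"claw":1,"linear":[0.2,-0.4,0],"rotation":[0,0,0]},{"claw":1,"linear":[0.05,-0.4,0],"rotation":[0,0,0]}])

```text
time: 3.37
position: [0.536, 0.15, 0.0947]
tool_rot: [0.049, 1.548, 0.012]
ft_force: [1.0, 4.2, -3.4]
grip_width: 0.005
```

Request:
play_rows(targets=[{"claw":1,"linear":[-0.1,-0.25,-0.05],"rotation":[-0.02,0,0]},{"claw":1,"linear":[0,-0.25,-0.05],"rotation":[0,0,0]},{"claw":1,"linear":[0,-0.2,0],"rotation":[0,0,0]}])

```text
time: 3.62
position: [0.5346, 0.1465, 0.0955]
tool_rot: [0.038, 1.541, 0.058]
ft_force: [-1.4, 12.0, 2.1]
grip_width: 0.004
```

Request:
play_rows(targets=[{"claw":1,"linear":[0,-0.4,0],"rotation":[0,0,0]},{"claw":1,"linear":[0,-0.4,0],"rotation":[0,0,0]}])

```text
time: 3.78
position: [0.5344, 0.1467, 0.096]
tool_rot: [0.05, 1.537, 0.086]
ft_force: [0.6, 24.2, -0.2]
grip_width: 0.006
```

```bash
python3 - <<'E'
from h import *
a=get_image('side');cv2.imwrite('pics/s2.png',cv2.resize(a[130:290,220:380],None,fx=4,fy=4,interpolation=cv2.INTER_CUBIC)[:600])
s=get_state();print(R.from_rotvec(s['tool_rot']).as_matrix().round(3))
E
```

```text
[[ 0.032 -0.024  0.999]
 [ 0.089  0.996  0.021]
 [-0.996  0.088  0.034]]
```

View pics/s2.png

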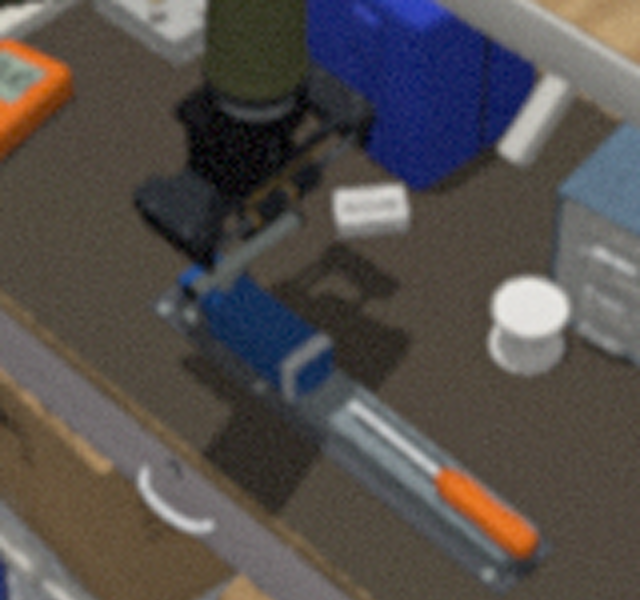

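Picture 6 (side): the cup lies level, with its mouth at (305,365) in line with the channel. The push met the hard stop at 24 N. Now I'll back off, rise, and travel to behind the handle end.

Request:
play_rows(targets=[{"claw":1,"linear":[0,0.5,0],"rotation":[0,0,0.02]},{"claw":1,"linear":[-0.9,0.3,0],"rotation":[0,0,0.02]},{"claw":1,"linear":[-0.9,0,0],"rotation":[0,0,0.02]},{"claw":1,"linear":[-0.9,0,0],"rotation":[0,0,0]}])

```text
time: 4.17
position: [0.5261, 0.1557, 0.1581]
tool_rot: [0.117, 1.549, 0.164]
ft_force: [0.8, -0.3, -0.3]
grip_width: 0.006
```

```bash
python3 - <<'E'
from h import *
print(get_state()['position']);plan([.4955,-.212,.15])
E
```

```text
[0.52614957 0.1557402  0.15806179]
[-0.15, -0.91, -0.1] [0.018, 0.005, -0.057]
[-0.06, -0.92, -0.08] [0.018, 0.005, -0.057]
[0.02, -0.92, -0.05] 0
[0.02, -0.92, -0.05] 0
[0.02, -0.92, -0.05] 0
[0.02, -0.92, -0.05] 0
[0.02, -0.92, -0.05] 0
[0.02, -0.92, -0.05] 0
[0.02, -0.92, -0.05] 0
[0.02, -0.92, -0.05] 0
[0.02, -0.92, -0.05] 0
[0.02, -0.92, -0.05] 0
[0.02, -0.92, -0.05] 0
[0.02, -0.92, -0.05] 0
[0.02, -0.92, -0.05] 0
[0.02, -0.92, -0.05] 0
```

Request:
play_rows(targets=[{"claw":1,"linear":[-0.3,-0.5,-0.1],"rotation":[0.018,0.005,-0.057]},{"claw":1,"linear":[-0.06,-0.92,-0.08],"rotation":[0.018,0.005,-0.057]},{"claw":1,"linear":[0,-0.95,-0.05],"rotation":[0,0,0]},{"claw":1,"linear":[0,-0.95,-0.05],"rotation":[0,0,0]},{"claw":1,"linear":[0,-0.95,-0.05],"rotation":[0,0,0]},{"claw":1,"linear":[0,-0.95,-0.05],"rotation":[0,0,0]},{"claw":1,"linear":[0,-0.95,-0.05],"rotation":[0,0,0]},{"claw":1,"linear":[0,-0.95,-0.05],"rotation":[0,0,0]},{"claw":1,"linear":[0,-0.95,-0.05],"rotation":[0,0,0]},{"claw":1,"linear":[0,-0.95,-0.05],"rotation":[0,0,0]}])

```text
time: 5.0
position: [0.5018, -0.0975, 0.1637]
tool_rot: [0.008, 1.577, -0.048]
ft_force: [0.6, -0.0, 0.2]
grip_width: 0.007
```

```bash
python3 - <<'E'
from h import *
print(get_state()['position']);plan([.4955,-.212,.12])
E
```

```text
[ 0.50182184 -0.09746864  0.16374813]
[0.31, -0.76, -0.01] [-0.005, -0.004, 0.016]
[0.29, -0.76, -0.02] 0
[0.29, -0.76, -0.02] 0
[0.29, -0.76, -0.02] 0
[0.29, -0.76, -0.02] 0
[0.29, -0.76, -0.02] 0
```

Request:
play_rows(targets=[{"claw":1,"linear":[0.1,-0.9,-0.01],"rotation":[-0.005,-0.004,0.016]},{"claw":1,"linear":[0.15,-0.9,-0.02],"rotation":[0,0,0]},{"claw":1,"linear":[0.2,-0.9,-0.02],"rotation":[0,0,0]},{"claw":1,"linear":[0.3,-0.9,-0.02],"rotation":[0,0,0]},{"claw":1,"linear":[0.4,-0.8,-0.02],"rotation":[0,0,0]},{"claw":1,"linear":[0.4,-0.4,0],"rotation":[0,0,0]},{"claw":1,"linear":[0.2,0,0],"rotation":[0,0,0]}])

```text
time: 5.58
position: [0.4824, -0.2449, 0.1165]
tool_rot: [0.026, 1.581, -0.049]
ft_force: [-0.3, -0.1, -0.7]
grip_width: 0.005
```

```bash
python3 - <<'E'
from h import *
s=get_state();im=get_image('wrist');C=cam('wrist',s);print(s['time'],s['position'],s['tool_rot'])
h=cv2.cvtColor(im,cv2.COLOR_BGR2HSV);m=cv2.inRange(h,(3,130,120),(18,255,255))
n,l,st,c=cv2.connectedComponentsWithStats(m)
for i in range(1,n):
    if st[i,4]<300: continue
    ys,xs=np.nonzero(l==i);P=plane(C,np.c_[xs,ys],.036);u=np.linalg.svd(P-P.mean(0),full_matrices=False)[2][0];print(st[i],P.mean(0).round(4),u.round(3),P.min(0).round(4),P.max(0).round(4))
cv2.imwrite('pics/w2.png',im);plan([.4955,-.212,.036])
E
```

```text
5.5833 [ 0.48242762 -0.24487363  0.11652839] [ 0.02649037  1.58104932 -0.0487167 ]
[315   0  36 113 706] [ 0.4974 -0.1369  0.036 ] [0.067 0.998 0.   ] [ 0.4836 -0.1762  0.036 ] [ 0.5109 -0.1007  0.036 ]
[0.79, 0.33, 0.13] [-0.013, -0.008, 0.009]
[0.8, 0.32, 0.13] 0
[0.8, 0.32, 0.13] 0
[0.8, 0.32, 0.13] 0
```

View pics/w2.png

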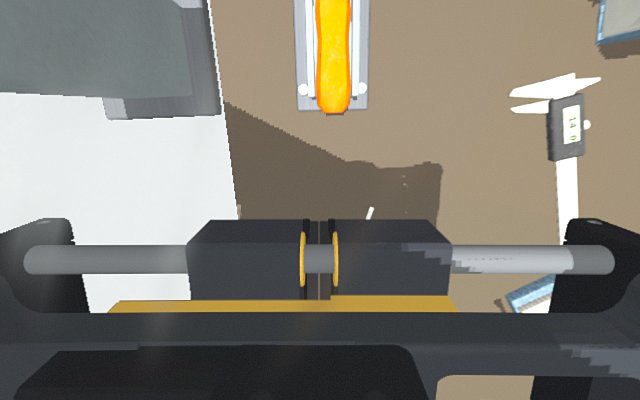

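Picture 7 (wrist): the handle end is at (333,112), flush with the channel end, which gives x≈0.496, y≈-0.176. The loose small blade at (370,212) lies low on the bench, below the fingers' path. I'll drop behind the handle end.

Request:
play_rows(targets=[{"claw":1,"linear":[0.8,0.25,0.14],"rotation":[-0.013,-0.008,0.009]},{"claw":1,"linear":[0.8,0.25,0.14],"rotation":[0,0,0]},{"claw":1,"linear":[0.8,0.25,0.14],"rotation":[0,0,0]},{"claw":1,"linear":[0.75,0.2,0.12],"rotation":[0,0,0]},{"claw":1,"linear":[0,0,0],"rotation":[0,0,0]}])

```text
time: 6.05
position: [0.4943, -0.2197, 0.0342]
tool_rot: [0.022, 1.572, -0.02]
ft_force: [-0.9, 0.3, -0.7]
grip_width: 0.004
```

```bash
python3 - <<'E'
from h import *
print(get_state()['position']);plan([.4957,-.188,.035])
E
```

```text
[ 0.49433313 -0.21973554  0.03419043]
[-0.02, 0.64, 0.01] [0.001, -0.001, -0.001]
[-0.02, 0.64, 0.01] 0
```

Request:
play_rows(targets=[{"claw":1,"linear":[-0.02,0.6,0.05],"rotation":[0,0,0]},{"claw":1,"linear":[-0.02,0.5,0],"rotation":[0,0,0]},{"claw":1,"linear":[-0.02,0.5,0],"rotation":[0,0,0]},{"claw":1,"linear":[-0.02,0.5,0],"rotation":[0,0,0]},{"claw":1,"linear":[-0.02,0.5,0],"rotation":[0,0,0]},{"claw":1,"linear":[0,0.5,0],"rotation":[0,0,0]}])

```text
time: 6.55
position: [0.4956, -0.1424, 0.0401]
tool_rot: [0.019, 1.576, -0.024]
ft_force: [0.1, -0.0, -0.7]
grip_width: 0.004
```

Request:
play_rows(targets=[{"claw":1,"linear":[0.12,0.45,0],"rotation":[0,0,0]},{"claw":1,"linear":[0.1,0.45,0],"rotation":[0,0,0]},{"claw":1,"linear":[0.03,0.45,0],"rotation":[0,0,0]},{"claw":1,"linear":[0,0.45,0],"rotation":[0,0,0]},{"claw":1,"linear":[0,0.45,0],"rotation":[0,0,0]},{"claw":1,"linear":[0,0.45,0],"rotation":[0,0,0]}])

```text
time: 7.05
position: [0.4985, -0.072, 0.0406]
tool_rot: [0.014, 1.571, -0.023]
ft_force: [-0.0, 0.3, -0.4]
grip_width: 0.003
```

```bash
python3 - <<'E'
from h import *
s=get_state();im=get_image('wrist');C=cam('wrist',s)
h=cv2.cvtColor(im,cv2.COLOR_BGR2HSV);m=cv2.inRange(h,(3,130,120),(18,255,255))
n,l,st,c=cv2.connectedComponentsWithStats(m)
for i in range(1,n):
    if st[i,4]>300: print(st[i],plane(C,[c[i]],.04))
cv2.imwrite('pics/w3.png',im)
E
```

```text
[ 299   36   49  183 2759] [[ 0.50464245 -0.02263283  0.04      ]]
```

View pics/w3.png

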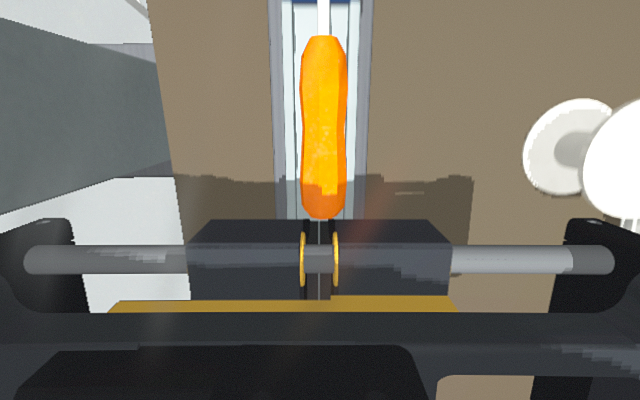

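Picture 8 (wrist): the handle sits straight in the channel at (323,125), touching the fingers at (320,218), with the blade entering the blue mouth at the top. I'll carry on pushing.

Request:
play_rows(targets=[{"claw":1,"linear":[0.2,0.45,0],"rotation":[0,0,0]},{"claw":1,"linear":[0.15,0.45,0],"rotation":[0,0,0]},{"claw":1,"linear":[0,0.45,0],"rotation":[0,0,0]},{"claw":1,"linear":[0,0.4,0],"rotation":[0,0,0]}])

```text
time: 7.43
position: [0.5004, -0.0248, 0.0332]
tool_rot: [0.013, 1.568, -0.021]
ft_force: [1.1, -0.6, 0.3]
grip_width: 0.007
```

Request:
play_rows(targets=[{"claw":1,"linear":[-0.05,0.25,0],"rotation":[0,0,0]},{"claw":1,"linear":[-0.02,0.25,0],"rotation":[0,0,0]},{"claw":1,"linear":[-0.02,0.25,0],"rotation":[0,0,0]},{"claw":1,"linear":[-0.02,0.25,0],"rotation":[0,0,0]}])

```text
time: 7.77
position: [0.4998, -0.0105, 0.0354]
tool_rot: [-0.001, 1.57, -0.037]
ft_force: [-0.8, -14.1, 0.7]
grip_width: 0.006
```

Request:
play_rows(targets=[{"claw":1,"linear":[0,0.35,0],"rotation":[0,0,0]},{"claw":1,"linear":[0,0.35,0],"rotation":[0,0,0]},{"claw":1,"linear":[0,0.3,0],"rotation":[0,0,0]}])

```text
time: 8.02
position: [0.4994, -0.0107, 0.0349]
tool_rot: [-0.016, 1.572, -0.073]
ft_force: [-1.2, -13.1, 4.9]
grip_width: 0.002
```

```bash
python3 - <<'E'
from h import *
S=cam('side');a=get_image('side');cv2.imwrite('pics/s3.png',cv2.resize(a[150:270,230:380],None,fx=5,fy=5,interpolation=cv2.INTER_CUBIC))
s=get_state();im=get_image('wrist');C=cam('wrist',s)
h=cv2.cvtColor(im,cv2.COLOR_BGR2HSV);m=cv2.inRange(h,(3,130,120),(18,255,255))
n,l,st,c=cv2.connectedComponentsWithStats(m)
for i in range(1,n):
    if st[i,4]>300: print(st[i],plane(C,[[c[i][0],st[i][1]],[c[i][0],st[i][1]+st[i][3]]],.045))
E
```

```text
[ 298  172   48   53 2076] [[0.50314534 0.03128014 0.045     ]
 [0.50221318 0.00221242 0.045     ]]
```

View pics/s3.png

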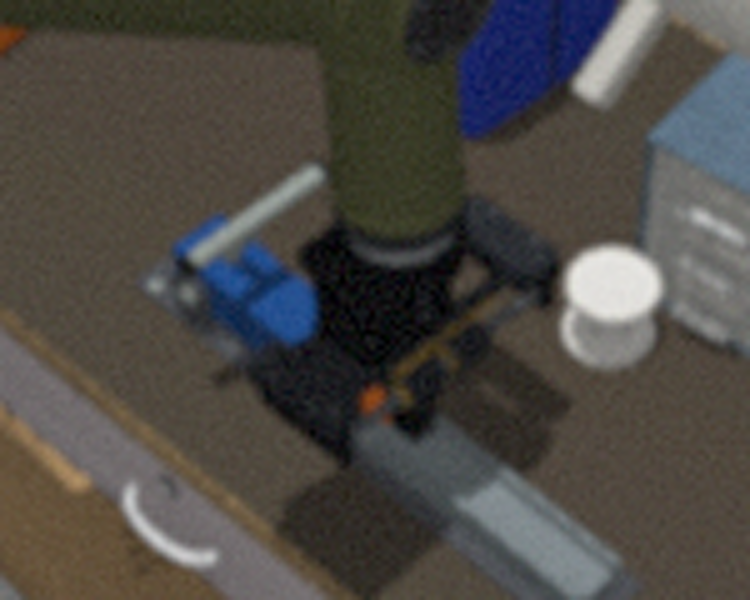

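Picture 9 (side): the gripper hides the handle and the cup stays down. I'll take one wrist look to confirm it is home.

```bash
python3 - <<'E'
from h import *
s=get_state();im=get_image('wrist');C=cam('wrist',s)
cv2.imwrite('pics/w4.png',cv2.resize(im[0:260,180:460],None,fx=2,fy=2));print(s['position'])
ys=np.arange(0,240,15);P=plane(C,[[322,y] for y in ys],.056)
print(np.c_[ys,P[:,1].round(3)].tolist())
E
```

```text
[ 0.49943999 -0.01064801  0.03497559]
[[0.0, 0.104], [15.0, 0.098], [30.0, 0.093], [45.0, 0.088], [60.0, 0.082], [75.0, 0.076], [90.0, 0.07], [105.0, 0.064], [120.0, 0.058], [135.0, 0.051], [150.0, 0.044], [165.0, 0.037], [180.0, 0.03], [195.0, 0.023], [210.0, 0.015], [225.0, 0.007]]
```

View pics/w4.png

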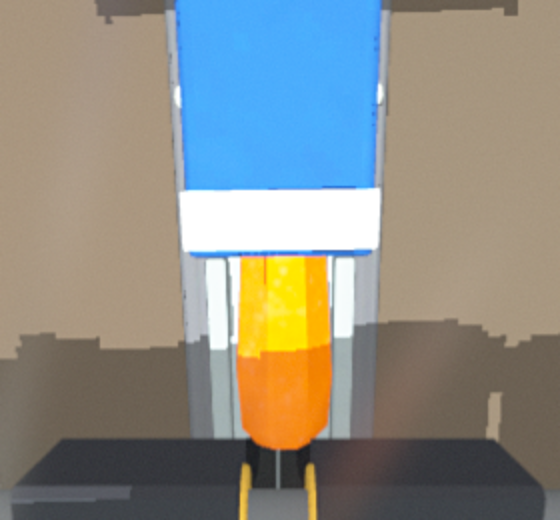

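Picture 10 (wrist crop): the mouth rim is at row 252 (y≈0.055) and the handle end at row 448 (y≈0.002). So 53 mm stands out, which is fully home. Next I'll move to the -y side of the T-bar, off-centre at +x.

Request:
play_rows(targets=[{"claw":1,"linear":[0,-0.4,0],"rotation":[0,0,0]},{"claw":1,"linear":[-0.8,-0.3,0],"rotation":[0,0,0]},{"claw":1,"linear":[-0.9,0,0],"rotation":[0,0,0]},{"claw":1,"linear":[-0.9,0,0.3],"rotation":[0,0,0]}])

```text
time: 8.5
position: [0.5006, -0.0302, 0.0978]
tool_rot: [-0.015, 1.585, -0.081]
ft_force: [0.6, 0.0, -0.2]
grip_width: 0.005
```

```bash
python3 - <<'E'
from h import *
print(get_state()['position']);plan([.53,.1,.106])
E
```

```text
[ 0.50055867 -0.03019657  0.09781688]
[-0.11, 0.87, 0.16] [-0.009, -0.009, 0.039]
[-0.05, 0.87, 0.17] 0
[-0.05, 0.87, 0.17] 0
[-0.05, 0.87, 0.17] 0
[-0.05, 0.87, 0.17] 0
[-0.05, 0.87, 0.17] 0
```

Request:
play_rows(targets=[{"claw":1,"linear":[-0.11,0.8,0.2],"rotation":[-0.009,-0.009,0.039]},{"claw":1,"linear":[-0.02,0.87,0.2],"rotation":[0,0,0]},{"claw":1,"linear":[-0.02,0.87,0.2],"rotation":[0,0,0]},{"claw":1,"linear":[-0.02,0.87,0.2],"rotation":[0,0,0]},{"claw":1,"linear":[0,0.6,0.2],"rotation":[0,0,0]},{"claw":1,"linear":[0,0.4,0.2],"rotation":[0,0,0]},{"claw":1,"linear":[0,0.1,0],"rotation":[0,0,0]}])

```text
time: 9.08
position: [0.5412, 0.0844, 0.1089]
tool_rot: [0.034, 1.557, -0.021]
ft_force: [0.2, 0.1, -0.3]
grip_width: 0.011
```

Request:
play_rows(targets=[{"claw":1,"linear":[0.2,0.3,-0.3],"rotation":[0,0,0]},{"claw":1,"linear":[0,0.4,-0.3],"rotation":[0,0,0]},{"claw":1,"linear":[0,0.4,0],"rotation":[0,0,0]},{"claw":1,"linear":[0,0.4,0],"rotation":[0,0,0]},{"claw":1,"linear":[-0.1,0.4,0],"rotation":[0,0,0]},{"claw":1,"linear":[-0.15,0.4,0],"rotation":[0,0,0]}])

```text
time: 9.58
position: [0.5261, 0.1298, 0.1074]
tool_rot: [0.029, 1.562, -0.044]
ft_force: [0.6, -4.8, -4.0]
grip_width: 0.007
```

Request:
play_rows(targets=[{"claw":1,"linear":[-0.1,0.4,0],"rotation":[0,0,0]},{"claw":1,"linear":[-0.1,0.4,0],"rotation":[0,0,0]},{"claw":1,"linear":[0,0.4,0],"rotation":[0,0,0]},{"claw":1,"linear":[0,0.4,0],"rotation":[0,0,0]},{"claw":1,"linear":[0.05,0.4,0],"rotation":[0,0,0]}])

```text
time: 10.0
position: [0.5277, 0.1643, 0.1085]
tool_rot: [0.022, 1.568, -0.072]
ft_force: [-0.2, -5.8, 3.5]
grip_width: 0.005
```

Request:
play_rows(targets=[{"claw":1,"linear":[0.05,0.4,0],"rotation":[0,0,0.01]},{"claw":1,"linear":[0.1,0.4,0],"rotation":[0,0,0.01]},{"claw":1,"linear":[0.15,0.4,0],"rotation":[0,0,0.01]},{"claw":1,"linear":[0.2,0.4,0],"rotation":[0,0,0]},{"claw":1,"linear":[0.25,0.35,0],"rotation":[0,0,0]}])

```text
time: 10.42
position: [0.531, 0.2055, 0.0888]
tool_rot: [0.061, 1.569, -0.047]
ft_force: [-1.6, -3.8, 3.4]
grip_width: 0.006
```

Request:
play_rows(targets=[{"claw":1,"linear":[0,-0.4,0],"rotation":[-0.01,0,-0.01]},{"claw":1,"linear":[-0.9,-0.1,0],"rotation":[0,0,0]},{"claw":1,"linear":[-0.9,0,0],"rotation":[0,0,0]},{"claw":1,"linear":[-0.3,0.6,0],"rotation":[0,0,0]},{"claw":1,"linear":[0,0.7,0],"rotation":[0,0,0]},{"claw":1,"linear":[0,0.1,0],"rotation":[0,0,0]}])

```text
time: 10.92
position: [0.5294, 0.2336, 0.1379]
tool_rot: [0.033, 1.574, -0.042]
ft_force: [-1.2, 0.6, -0.6]
grip_width: 0.002
```

```bash
python3 - <<'E'
from h import *
print(get_state()['position']);plan([.53,.232,.118])
E
```

```text
[0.52937827 0.23357658 0.13790926]
[0.8, -0.06, 0.03] [-0.013, -0.002, 0.004]
```

Request:
play_rows(targets=[{"claw":1,"linear":[0.4,0,0],"rotation":[-0.013,-0.002,0.004]},{"claw":1,"linear":[0.4,0,0],"rotation":[0,0,0]},{"claw":1,"linear":[0.4,0,0],"rotation":[0,0,0]},{"claw":1,"linear":[0.4,0.1,0],"rotation":[0,0,0]},{"claw":1,"linear":[0.4,0.15,0],"rotation":[0,0,0]}])

```text
time: 11.33
position: [0.5287, 0.247, 0.0831]
tool_rot: [0.018, 1.571, -0.013]
ft_force: [0.2, -0.6, 0.6]
grip_width: 0.001
```

Request:
play_rows(targets=[{"claw":1,"linear":[0.2,0.1,0],"rotation":[0,0,0]},{"claw":1,"linear":[0.2,0,0],"rotation":[0,0,0]},{"claw":1,"linear":[0.2,0,0],"rotation":[0,0,0]}])

```text
time: 11.58
position: [0.5263, 0.2493, 0.0626]
tool_rot: [0.014, 1.576, -0.016]
ft_force: [-0.6, 0.3, 0.5]
grip_width: 0.006
```

```bash
python3 - <<'E'
from h import *
a=get_image('side');b=get_image('top')
f=lambda i,r:cv2.resize(i[r[0]:r[1],r[2]:r[3]],(400,480),interpolation=cv2.INTER_CUBIC)
cv2.imwrite('pics/st4.png',np.hstack([f(a,(140,260,240,340)),f(b,(150,246,250,330))]))
E
```

```text
(no output)
```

View pics/st4.png

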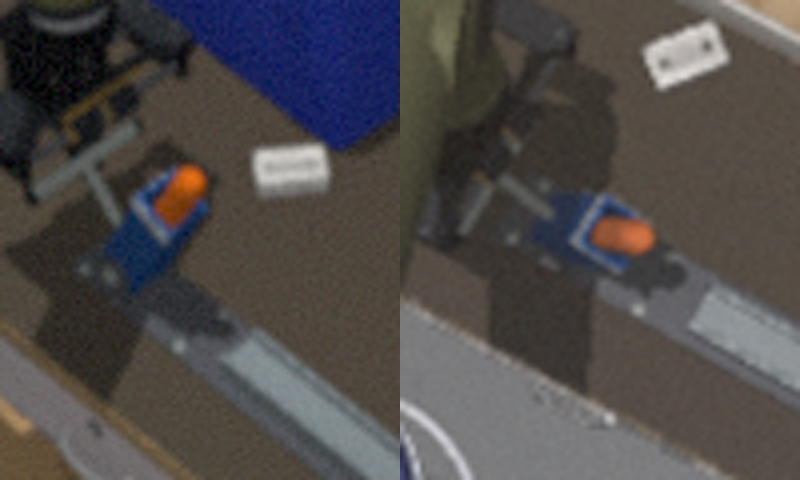

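Picture 11: the cup is only about 65° up. The fingers went down past the bar on its +y side, and the screwdriver sits well in the cup with its handle at (185,190). I'll locate the bar again.

```bash
python3 - <<'E'
from h import *
T,S=cam('top'),cam('side')
t=lambda x,y:((x-400)/5+250,y/5+150); s=lambda x,y:(x/4+240,y/4+140)
print(tri(T,t(462,230),S,s(35,192)),tri(T,t(496,180),S,s(87,160)))
for p in(s(87,160),s(135,128),s(35,192)):print(plane(S,[p],.11),plane(S,[p],.1))
for th in range(50,91,5):
    a=np.radians(th);print(th,(.169-.038*np.cos(a)+.082*np.sin(a)).round(4),(.036+.082*np.cos(a)+.038*np.sin(a)).round(4))
E
```

```text
[0.45470621 0.22139706 0.1113459 ] [0.50084816 0.21512788 0.1167609 ]
[[0.50566079 0.21944369 0.11      ]] [[0.51146855 0.22696613 0.1       ]]
[[0.55640729 0.2176203  0.11      ]] [[0.56265721 0.22512686 0.1       ]]
[[0.45415391 0.22351825 0.11      ]] [[0.4595129  0.23107619 0.1       ]]
50 0.2074 0.1178
55 0.2144 0.1142
60 0.221 0.1099
65 0.2273 0.1051
70 0.2331 0.0998
75 0.2384 0.0939
80 0.2432 0.0877
85 0.2474 0.081
90 0.251 0.074
```

Request:
play_rows(targets=[{"claw":1,"linear":[-0.8,0.2,0],"rotation":[0,0,0]},{"claw":1,"linear":[-1,0,0],"rotation":[0,0,0]},{"claw":1,"linear":[-1,0,0],"rotation":[0,0,0]},{"claw":1,"linear":[-0.6,-0.5,0],"rotation":[0,0,0]},{"claw":1,"linear":[0,-0.8,0],"rotation":[0,0,0]},{"claw":1,"linear":[0,-0.8,0],"rotation":[0,0,0]},{"claw":1,"linear":[0,-0.3,0],"rotation":[0,0,0]},{"claw":1,"linear":[0,0,0],"rotation":[0,0,0]}])

```text
time: 12.35
position: [0.5274, 0.1916, 0.1546]
tool_rot: [0.017, 1.572, -0.017]
ft_force: [0.4, -0.7, -0.3]
grip_width: 0.006
```

```bash
python3 - <<'E'
from h import *
print(get_state()['position']);plan([.53,.194,.094])
E
```

```text
[0.52736831 0.19163365 0.15456682]
[0.81, 0.03, 0.04] [0.004, -0.001, 0.0]
[0.81, 0.03, 0.03] 0
[0.81, 0.03, 0.03] 0
```

Request:
play_rows(targets=[{"claw":1,"linear":[0.8,0,0.05],"rotation":[0,0,0]},{"claw":1,"linear":[0.8,0,0.05],"rotation":[0,0,0]},{"claw":1,"linear":[0.6,0,0],"rotation":[0,0,0]},{"claw":1,"linear":[0,0.3,0],"rotation":[0,0,0]},{"claw":1,"linear":[0.1,0.3,0],"rotation":[0,0,0]},{"claw":1,"linear":[0.2,0.3,0],"rotation":[0,0,0]},{"claw":1,"linear":[0.2,0.3,0],"rotation":[0,0,0]}])

```text
time: 12.93
position: [0.5331, 0.2199, 0.0873]
tool_rot: [0.016, 1.569, -0.025]
ft_force: [-0.6, -8.5, -1.4]
grip_width: 0.007
```

Request:
play_rows(targets=[{"claw":1,"linear":[0.35,0.2,0],"rotation":[0,0,0]},{"claw":1,"linear":[0.35,0.3,0],"rotation":[0,0,0]},{"claw":1,"linear":[0.2,0.3,0],"rotation":[0,0,0]}])

```text
time: 13.18
position: [0.5345, 0.2309, 0.0649]
tool_rot: [0.004, 1.572, -0.041]
ft_force: [-3.8, -25.9, 19.8]
grip_width: 0.004
```

Request:
play_rows(targets=[{"claw":1,"linear":[-0.2,-0.2,0],"rotation":[0,0,0]},{"claw":1,"linear":[-0.8,-0.1,0],"rotation":[0,0,0]},{"claw":1,"linear":[-0.9,0,0],"rotation":[0,0,0]},{"claw":1,"linear":[-0.8,0,0],"rotation":[0,0,0]}])

```text
time: 13.52
position: [0.5317, 0.2265, 0.1301]
tool_rot: [-0.001, 1.58, -0.045]
ft_force: [0.0, 0.5, 0.1]
grip_width: 0.007
```

```bash
python3 - <<'E'
from h import *
s=get_state();print(s['position'],s['ft_force'])
for n,r in(("top",(165,230,255,330)),("side",(150,240,250,320))):
    im=get_image(n);cv2.imwrite(f'pics/{n}5.png',im);h=cv2.cvtColor(im,cv2.COLOR_BGR2HSV);m=cv2.inRange(h,(3,130,110),(18,255,255));k=m*0;k[r[0]:r[1],r[2]:r[3]]=m[r[0]:r[1],r[2]:r[3]]
    ys,xs=np.nonzero(k);C=cam(n);print(n,len(xs),xs.mean().round(1),ys.mean().round(1),xs.min(),xs.max(),ys.min(),ys.max())
    p=proj(C,[[.504,.169,.150],[.504,.169,.203]]);print("expected upright handle bottom/top px",p.round(1).tolist())
plan([.53,.25,.13])
E
```

```text
[0.5316699  0.22648321 0.13009505] [0.0334307  0.54679302 0.10037707]
top 26 278.7 186.1 276 281 184 189
expected upright handle bottom/top px [[280.0, 189.0], [278.5, 185.8]]
side 117 270.6 174.4 267 274 166 183
expected upright handle bottom/top px [[271.4, 179.6], [270.3, 167.5]]
[0.11, 0.87, -0.19] [0.001, -0.002, 0.016]
```

Both views show the handle where it should be when upright. I'll seat the cup firmly on its stop by pressing the bar from above.

Request:
play_rows(targets=[{"claw":1,"linear":[0,0.6,-0.05],"rotation":[0,0,0.016]},{"claw":1,"linear":[0,0.5,-0.05],"rotation":[0,0,0]},{"claw":1,"linear":[0.3,0,0],"rotation":[0,0,0]},{"claw":1,"linear":[0.6,0,0],"rotation":[0,0,0]},{"claw":1,"linear":[0.5,0,0],"rotation":[0,0,0]},{"claw":1,"linear":[0.2,0,0],"rotation":[0,0,0]}])

```text
time: 14.12
position: [0.5324, 0.2651, 0.0924]
tool_rot: [0.021, 1.569, -0.01]
ft_force: [-0.1, -0.3, -0.3]
grip_width: 0.006
```

Request:
play_rows(targets=[{"claw":1,"linear":[0,-0.3,0],"rotation":[0,0,0]},{"claw":1,"linear":[0,-0.25,0],"rotation":[0,0,0]},{"claw":1,"linear":[0.1,0,0],"rotation":[0,0,0]},{"claw":1,"linear":[0.2,0,0],"rotation":[0,0,0]},{"claw":1,"linear":[0.2,0,0],"rotation":[0,0,0]},{"claw":1,"linear":[0.2,0,0],"rotation":[0,0,0]}])

```text
time: 14.62
position: [0.5311, 0.2486, 0.0798]
tool_rot: [0.022, 1.574, -0.012]
ft_force: [-15.3, -6.1, 42.1]
grip_width: 0.005
```

The bar top stops at z=0.080 (expected 0.0805) under 42 N from the fingertips, so the cup is on its stop. I'll lift clear and check.

Request:
play_rows(targets=[{"claw":1,"linear":[-0.5,0,0],"rotation":[0,0,0]},{"claw":1,"linear":[-0.6,0.6,0],"rotation":[0,0,0]},{"claw":1,"linear":[-0.8,0.9,0],"rotation":[0,0,0]},{"claw":1,"linear":[-0.8,0.9,0],"rotation":[0,0,0]},{"claw":1,"linear":[-0.8,0.9,0],"rotation":[0,0,0]},{"claw":1,"linear":[-0.5,0.9,0],"rotation":[0,0,0]},{"claw":1,"linear":[0,0.5,0],"rotation":[0,0,0]},{"claw":1,"linear":[0,0,0],"rotation":[0,0,0]},{"claw":1,"linear":[0,0,0],"rotation":[0,0,0]}])

```text
time: 15.37
position: [0.5377, 0.3665, 0.1892]
tool_rot: [0.033, 1.569, -0.014]
ft_force: [0.8, -0.3, -0.2]
grip_width: 0.004
```

```bash
python3 - <<'E'
from h import *
s=get_state();print(s['position'],s['ft_force'])
a=get_image('side');b=get_image('top')
f=lambda i,r:cv2.resize(i[r[0]:r[1],r[2]:r[3]],(400,480),interpolation=cv2.INTER_CUBIC)
cv2.imwrite('pics/st6.png',np.hstack([f(a,(140,260,240,340)),f(b,(150,246,250,330))]))
q=[[.504,.169,.150],[.504,.169,.203],[.451,.2525,.074],[.561,.2495,.074]]
S=proj(cam('side'),q);T=proj(cam('top'),q)
print(((S-[240,140])*4).round().tolist(),((T-[250,150])*5+[400,0]).round().tolist())
E
```

```text
[0.5377094  0.36646408 0.18919157] [ 0.78095305 -0.31669861 -0.1749098 ]
[[126.0, 159.0], [121.0, 110.0], [13.0, 206.0], [115.0, 136.0]] [[550.0, 195.0], [543.0, 179.0], [428.0, 226.0], [504.0, 103.0]]
```

View pics/st6.png

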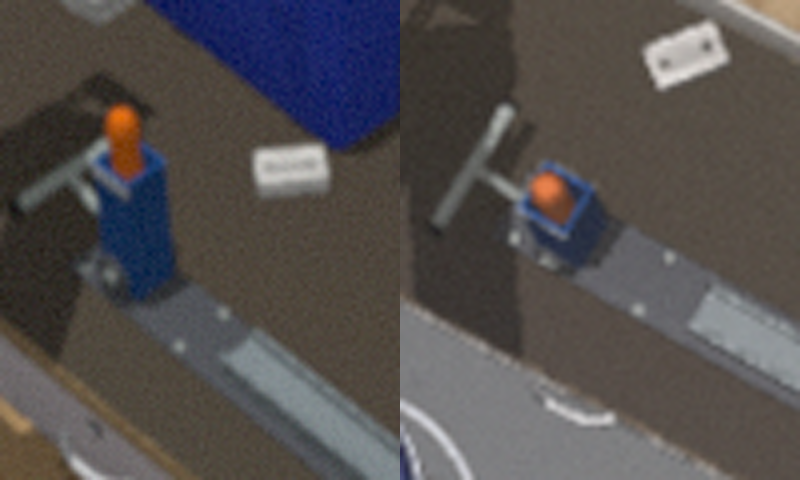

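Picture 12: the cup is upright and the handle stands in it, with its top at (122,110) in the side view against an expected (121,110). The T-bar ends are within a few crop pixels of their upright positions, and the gripper is clear. I'm handing the job in.

```bash
python3 -c "
from bench import *
print(close_job())"
```

```text
the job is handed in; nothing more can be done
None
```

The job is done and handed in at about 15.5 s on the robot's clock; no verdict was reported.

- **Lowering the cup:** I pushed the T-bar towards the channel until it met the hard stop at 24 N. The side view showed the cup level and in line with the channel.
- **Loading the screwdriver:** I pushed the larger screwdriver along the channel by its handle end until it stopped at about 13–14 N. The wrist view then measured 53 mm of handle standing out, as specified.
- **Tipping the cup up:** I pushed the T-bar towards upright, then pressed it down from above until it stopped at z = 0.080 m (expected 0.0805 m).

**Last checks:** The top and side views agreed with the positions predicted for an upright cup and screwdriver. The gripper was clear, with wrist force below 1 N.

**What went wrong or was not checked:**
- My first press from above missed the bar, so the cup stayed at about 60°. I looked again and repeated the push.
- Near the end of that second push the wrist force rose to about 33 N, from the hard stop or a light brush of the cup. I did not find out which, and backed off at once.
- The final press on the bar reached about 42 N on the wrist. I took that as fingertip contact only.
- I did not measure the bystanders' positions at the end. The block was in the last picture and looked unmoved; I never pushed on any of them.

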